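Stack the empty sample tote on the loaded one, facing the other way

TASK

Stack the empty blue tote on top of the grey tote of vials. They are stack-nest totes: turn the blue one so that its yellow end lies over the end of the grey tote that is not yellow, lower it (do not drop it) until it sits level inside the grey rim on the ledges, above the vials, and let go. Do not disturb the orange tote, and leave the grey tote standing where it is.

Things in the scene. Friction and masses are not known exactly. Their poses are not given: they have to be found in the camera images.
- blue_tote: Empty blue tote, 0.19-0.35 kg, to be stacked: sloping 3 mm walls 66 high, floor 120 (x) by 90 (y), rim 148 by 118 outside. Origin: centre of underside, z up; +x end is the YELLOW end. Held from above by an upright grip bar on a divider across its middle: 14 thick in x, 70 long in y, 52 to 94 above the origin, centred on it in x and y, 40 mm free either side in x; no other part tops the rim.
- loaded_tote: Grey tote of vials, 0.7 kg, loose; same tub, origin and axes (+x end yellow), no bar. Vial tops 35 mm up. Ledges with tops 50 mm up: one mid yellow end, two in the other end. Blue yellow end over its plain end (yaws half a turn apart): blue stacks, underside 50 above grey underside, 16 below the rim, 8 mm play (11 at the rim, slopes guide). Same facing: it nests and sinks onto the vials at 35.
- blue_tab (a point): Upper face, middle, of the yellow tab (70 mm wide, 14 mm out from the rim) at the blue tote's yellow end: 81 mm from its origin along its +x, 66 mm up. The grey and orange totes have the same yellow end wall and tab at their +x ends.
- orange_tote: Bystander, leave it alone: empty orange tote of the same shape as the blue one, with grip bar (94 mm high) and yellow end. Origin: centre of underside. Also, 30 mm or more beyond the totes (+x side), stand two jars up to 100 mm high (white with red cap, amber with black cap).
Mind the look-alikes: they are no part of the job. There is more than one size of the blue_tote; the one meant has the size given above.

How it is judged:
By the outcome, as a careful person would: the job done as asked, in the order asked, and still so for the second after the job is handed in, with the robot touching nothing.
It also fails if it takes over 54 s, if anything falls off the work surface, if the arm or the gripper's body presses on something with over 40 N, if the wrist force passes 120 N, or if a joint passes its speed limit or range.

ROBOT

A 6-joint arm with a two-finger parallel gripper is mounted at the origin on the work surface. World frame = base frame: x ahead of the robot, y to its left, z up, the work surface at z = 0. Lengths are in m, angles in rad, forces in N, time in s.
With the tool pointing down it reaches from about 0.275 to 0.75 m from the base axis. Payload 10.2 kg.
Tool frame: the origin (TCP) lies midway between the tips of the shut fingers; the grasp point (between the pads) lies 19 mm behind it; z points along the fingers, y is the direction in which the jaws open and shut (so a half turn about z gives the same grasp; the last joint's range is limited). The gripper opens to 85 mm and grips with 20 to 120 N. Pads are 22 mm wide; open, the fingers measure 114 mm over their backs; the gripper's body (76 mm by 85 mm) begins 54 mm behind the grasp point. The pads swing forward as they close: fully open they stand 13 mm farther back than shut.
Start: joints at [0.975, 0.313, 1.498, -0, 1.331, -0.223], TCP at [0.191, 0.489, 0.231] pointing down, gripper open.
Joint ranges: [-2.94, 2.94], [-0.97, 2.17], [0.19, 2.56], [-1.23, 4.37], [0.02, 3.11], [-2.88, 2.88]. Speed limits (rad/s): [2.39, 2.39, 3.01, 3.14, 3.14, 3.14].

INTERFACE

Orientations are given as a rotation vector (axis times angle).
In Python, from cell import env, optics gives the robot as it stands.
- The arm moves only by the shell command python3 -m handwheel 'ROWS' [FORCE]. ROWS is JSON, a list of rows, each a list of 7 numbers: the turn, a rotation vector about the world's x, y, z in rad, then the shift along the world's x, y, z in m, then the opening, from 0 (shut) to 1 (fully open). A call has 1 to 10 rows; each row shifts and turns the commanded pose from where the row before left it; what a row does not reach is not made up. A row lasts 1/12 s, in which the tool goes at most 41.7 mm and 7.16 degrees, less where a joint would pass 70% of its speed; a pose out of reach is approached as far as the arm can. A call is refused whole if a number of a shift passes 0.0417 or a number of a turn 0.125, either way. A call with a gripper value outside its range is refused whole. The fingers move at their own pace and stop on an object; FORCE is the grip in N (left out, the last holds). Time passes only in rows, so rows that do not move let the fingers close. It gives the time, the measured TCP pose, the force and the opening at its end, in the units of the state.
- env.observe(): the state, without advancing time (a new reading comes with each control period).
- optics.grab_frame(name): name is "scene" or "top" or "wrist"; returns the picture (384x512x3 uint8, blue, green, red); there is no depth.
- optics.camera_info(name): a dict with "K" (3x3 intrinsics, pixels), "dist_coeffs" ([k1, k2, p1, p2, k3] as OpenCV has them; the pictures are not rectified), "camera_from_world" (4x4, takes a point from world to camera coordinates). Camera axes: x right, y down, z forward; pixel columns grow to the right and rows downward; lengths in m; the calibration is good to about 2 mm. A picture is of the moment at which its call begins: read the wrist's pose just before it. camera_info takes no time and is no camera call; for the wrist camera it gives the pose at the moment of the call.
- env.finish_job(): hands the job in, once; it reports no verdict.
The state is a dict: "t": time; "q": joint angles; "qvel": joint speeds; "joint_efforts": joint torques, N m; "tcp_pos": TCP position; "eef_rot": TCP orientation; "contact_force": force on the tool from outside, world axes, zero at the start; "wrist_torque": the same for the moment, N m; "opening": finger opening in m.
Only numpy, scipy, OpenCV 4.12 (cv2) and the standard library are available. Lean on these libraries where they do the work, as an engineer would, in place of code of your own. Each camera call takes 0.05 s, during which the arm holds its last target.

## Working session

There is one attempt and no reset: what is moved stays moved. The work goes in short steps, Python scripts to look and compute and a shell command to move; the robot and the scene stay as the last step left them, time stands still between calls to the robot, and variables do not carry over. Pictures are saved under pics/ and viewed, and the job is handed in when it is done.

```bash
ls; mkdir -p pics
python3 - <<'E'
from cell import env, optics
import cv2
for n in ["scene","top","wrist"]:
    i=optics.camera_info(n); print(n,i["K"],i["dist_coeffs"],i["camera_from_world"])
    cv2.imwrite(f"pics/a_{n}.png",optics.grab_frame(n))
print(env.observe())
E
```

```text
pics
scene [[441.79784241   0.         257.02946006]
 [  0.         441.79784241 188.25283869]
 [  0.           0.           1.        ]] [-0.03565901  0.          0.          0.          0.        ] [[-0.27446076  0.96143522 -0.01770894  0.07262358]
 [ 0.7155293   0.1918896  -0.6717114  -0.38395031]
 [-0.64240883 -0.19702969 -0.74060124  1.75012367]
 [ 0.          0.          0.          1.        ]]
top [[467.40259876   0.         250.01663397]
 [  0.         467.40259876 192.97577908]
 [  0.           0.           1.        ]] [-0.13867359  0.          0.          0.          0.        ] [[ 5.38002273e-04 -9.99772623e-01  2.13169749e-02  8.75084429e-02]
 [-9.90424784e-01 -3.47558957e-03 -1.38009663e-01  5.68858524e-01]
 [ 1.38052371e-01 -2.10386108e-02 -9.90201454e-01  1.31413636e+00]
 [ 0.00000000e+00  0.00000000e+00  0.00000000e+00  1.00000000e+00]]
wrist [[333.13963054   0.         258.91473357]
 [  0.         333.13963054 191.7113052 ]
 [  0.           0.           1.        ]] [-0.05800512  0.          0.          0.          0.        ] [[ 0.36424274  0.9312992  -0.00300451 -0.52419793]
 [ 0.8985968  -0.35060129  0.26382291 -0.03491313]
 [ 0.24464468 -0.09879543 -0.96456645  0.37812445]
 [ 0.          0.          0.          1.        ]]
{'t': 0.15, 'q': array([ 9.74604913e-01,  3.13296135e-01,  1.49820765e+00, -5.63673598e-06,
        1.33101916e+00, -2.23420593e-01]), 'qvel': array([-0.00020375, -0.00126488, -0.00294512, -0.00104377,  0.00184428,
        0.0010736 ]), 'joint_efforts': array([ 2.01980292e-03, -4.12358057e+01, -2.59798640e+01, -1.65753036e-04,
        3.19506209e-03, -2.51310252e-05]), 'tcp_pos': array([0.19112289, 0.48878259, 0.23090019]), 'eef_rot': array([-5.82092772e-01, -3.08682254e+00,  1.34356774e-03]), 'contact_force': array([-0.81456597,  0.38640835,  0.81951716]), 'wrist_torque': array([-0.0272421 ,  0.02705883,  0.02214552]), 'opening': 0.08528667001857172}
```

View pics/a_top.png

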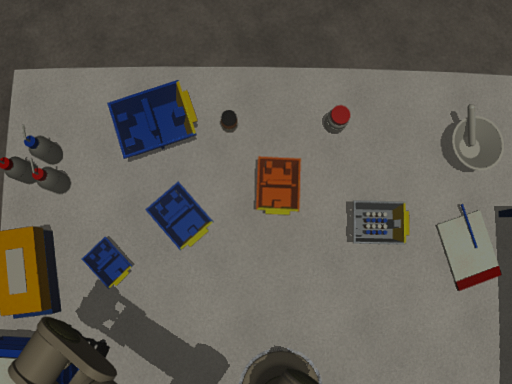

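View pics/a_scene.png

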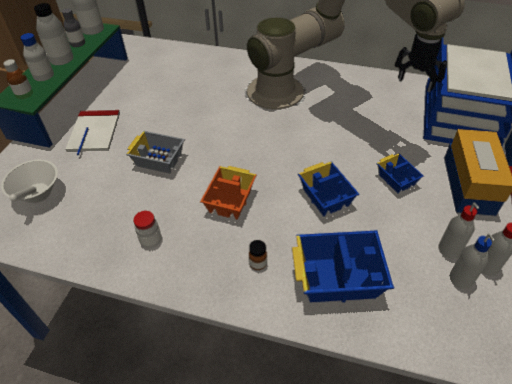

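View pics/a_wrist.png

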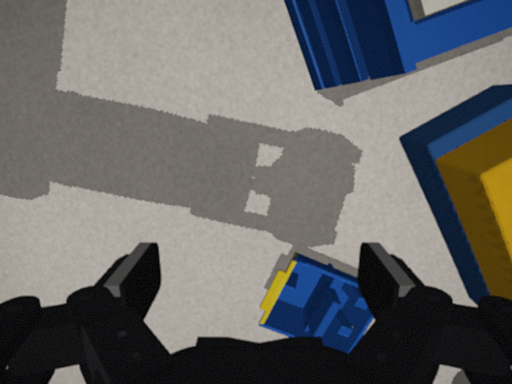

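The top picture shows three blue totes with yellow ends: large at (153,120), medium at (180,215) and small at (107,262). There is also an orange tote at (278,185) and the grey one at (378,222) with its yellow end to the right. The amber jar is at (229,120) and the red-capped jar at (338,118). Next I'll measure their sizes in world units.

```bash
cat > h.py <<'E'
import numpy as np, cv2
from cell import env, optics
def rays(info,px):
    K=np.array(info["K"]);d=np.array(info["dist_coeffs"]);T=np.array(info["camera_from_world"])
    u=cv2.undistortPoints(np.array(px,float).reshape(-1,1,2),K,d).reshape(-1,2)
    R=T[:3,:3]; c=-R.T@T[:3,3]
    D=np.c_[u,np.ones(len(u))]@R
    return c,D
def plane(info,px,z):
    c,D=rays(info,px); return c+D*((z-c[2])/D[:,2])[:,None]
def tri(i1,p1,i2,p2):
    A=np.zeros((3,3));b=np.zeros(3);L=[]
    for i,p in((i1,p1),(i2,p2)):
        c,D=rays(i,[p]);d=D[0]/np.linalg.norm(D[0]);P=np.eye(3)-np.outer(d,d);A+=P;b+=P@c;L.append((c,d))
    x=np.linalg.solve(A,b)
    return x,[np.linalg.norm((np.eye(3)-np.outer(d,d))@(x-c)) for c,d in L]
def proj(info,X):
    T=np.array(info["camera_from_world"]);r=cv2.Rodrigues(T[:3,:3])[0]
    return cv2.projectPoints(np.array(X,float).reshape(-1,1,3),r,T[:3,3],np.array(info["K"]),np.array(info["dist_coeffs"]))[0].reshape(-1,2)
def masks(im):
    h=cv2.cvtColor(im,cv2.COLOR_BGR2HSV);H,S,V=cv2.split(h)
    m=lambda c:c.astype(np.uint8)*255
    return dict(blue=m((H>100)&(H<130)&(S>120)&(V>25)),yellow=m((H>20)&(H<35)&(S>130)&(V>40)),orange=m((H<14)&(S>130)&(V>50)))
def blobs(m,amin=60):
    n,l,s,c=cv2.connectedComponentsWithStats(m)
    return [(s[i,4],c[i],l==i) for i in range(1,n) if s[i,4]>amin]
E
python3 - <<'E'
from h import *
for n in ["top","scene"]:
    im=cv2.imread(f"pics/a_{n}.png");i=optics.camera_info(n);M=masks(im)
    print(n)
    for a,c,l in blobs(M["yellow"],20): print(" yel",a,c.round(1),plane(i,[c],.066)[0].round(3))
    for pair in("blue","orange"):
        mm=cv2.morphologyEx(M[pair]|M["yellow"],cv2.MORPH_CLOSE,np.ones((3,3)))
        for a,c,l in blobs(mm,150):
            pts=np.argwhere(l)[:,::-1]
            w=plane(i,pts,.066)[:,:2]
            r=cv2.minAreaRect((w*1000).astype(np.float32));print(pair,a,c.round(1),"ctr",np.round(r[0],1),"size",np.round(r[1],1),"ang",round(r[2],1))
im=cv2.imread("pics/a_top.png")
cv2.imwrite("pics/b1.png",cv2.resize(im[150:300,70:270],None,fx=4,fy=4,interpolation=cv2.INTER_CUBIC))
cv2.imwrite("pics/b2.png",cv2.resize(im[140:260,240:430],None,fx=4,fy=4,interpolation=cv2.INTER_CUBIC))
E
```

```text
top
 yel 490 [186.3 108.2] [0.814 0.275 0.066]
 yel 443 [401. 223.] [ 0.479 -0.345  0.066]
 yel 205 [276.9 210.1] [0.516 0.013 0.066]
 yel 210 [196.4 235.6] [0.444 0.239 0.066]
 yel 1241 [ 25.4 274.2] [0.329 0.729 0.066]
 yel 119 [120.  277.5] [0.325 0.452 0.066]
 yel 39 [  3.2 282.1] [0.305 0.796 0.066]
 yel 26 [  2.9 292.5] [0.275 0.796 0.066]
blue 4549 [152.8 118.2] ctr [784.  370.1] size [182.9 236.1] ang 18.8
blue 2286 [180.1 215.8] ctr [496.8 286.7] size [163.  120.4] ang 41.5
blue 447 [401. 223.] ctr [ 481.3 -343.4] size [ 44.9 112.5] ang 87.8
blue 205 [276.9 210.1] ctr [516.1  12.9] size [113.3  19.7] ang 86.7
blue 2155 [ 20.8 277. ] ctr [334.6 739.8] size [250.8 158.1] ang 7.8
blue 1371 [107.3 262.9] ctr [364.5 489. ] size [122.6  92. ] ang 44.1
blue 481 [ 11.8 346. ] ctr [121.8 757. ] size [57.5 88.7] ang 0.6
blue 235 [ 66.8 374.5] ctr [ 52.1 601. ] size [35.1 66.7] ang 54.6
orange 495 [186.4 108.3] ctr [818.6 277.8] size [163.2  38.9] ang 19.0
orange 283 [340.  114.5] ctr [ 798.4 -176.2] size [54.6 55. ] ang 43.8
orange 2373 [277.9 184.7] ctr [587.8   9.7] size [123.5 163.
[... 1233 characters left out ...]
6.6 305.9] ctr [1101.1 -375.5] size [241.4  40.6] ang 64.0
orange 213 [14.7 76.5] ctr [  244.1 -1014. ] size [117.7  73.2] ang 36.1
orange 182 [ 97.6 112.8] ctr [ 370.7 -559.9] size [ 26.5 142.1] ang 16.8
orange 234 [137.7 144. ] ctr [ 481.7 -335.5] size [ 68.3 108.7] ang 88.3
orange 153 [388.7 160. ] ctr [353.  463.1] size [43.6 81.5] ang 47.6
orange 330 [315.3 171.4] ctr [457.8 248.3] size [ 63.1 117.5] ang 53.9
orange 1869 [228.2 190.8] ctr [603.1   9.8] size [129.6 192.6] ang 87.6
orange 160 [468.4 213.1] ctr [510.1 692.4] size [32.8 55.3] ang 69.8
orange 302 [143.6 219.5] ctr [ 771.6 -187.2] size [64.7 53.6] ang 24.9
orange 445 [299.6 264.2] ctr [793.1 264.5] size [163.9  29.3] ang 19.1
```

View pics/b1.png

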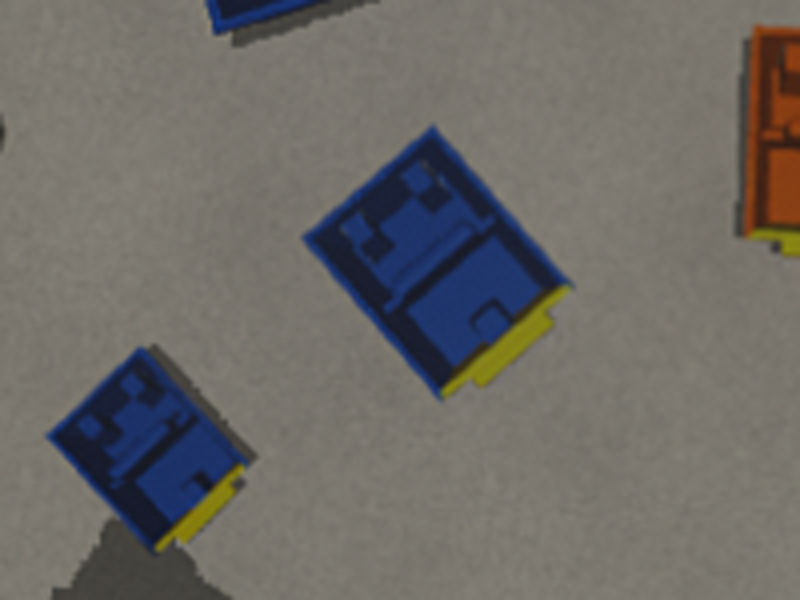

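View pics/b2.png

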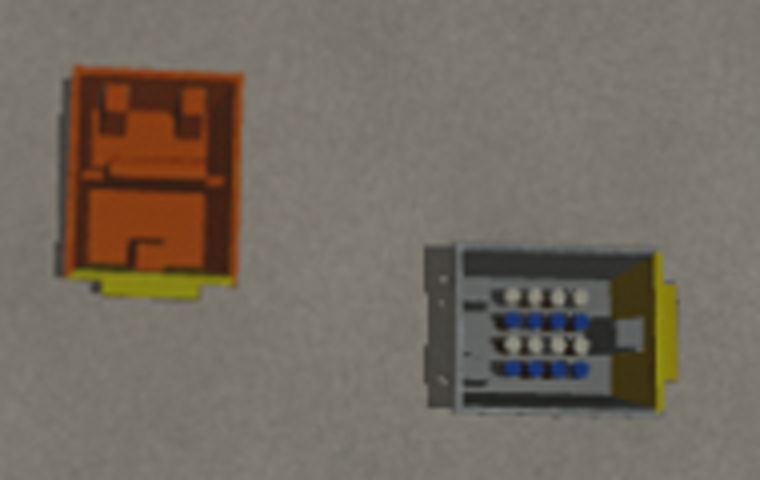

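Sizes at z=0.066: the medium tote (180,215) measures 163 by 120, matching 162 by 118 with its tab. The large one is 236 by 183 and the small one 123 by 92. I choose the medium one, and the crop confirms a blue tub with its yellow end at lower right. Next I'll triangulate with the scene view.

Run:
```python
from h import *
im=cv2.imread("pics/a_scene.png")
a=cv2.resize(im[150:225,290:370],None,fx=6,fy=6,interpolation=cv2.INTER_CUBIC)
b=cv2.resize(im[120:180,115:195],None,fx=6,fy=6,interpolation=cv2.INTER_CUBIC)
c=np.zeros((450,480,3),np.uint8);cv2.imwrite("pics/c1.png",a);cv2.imwrite("pics/c2.png",b)
```

```text
(no output)
```

View pics/c1.png

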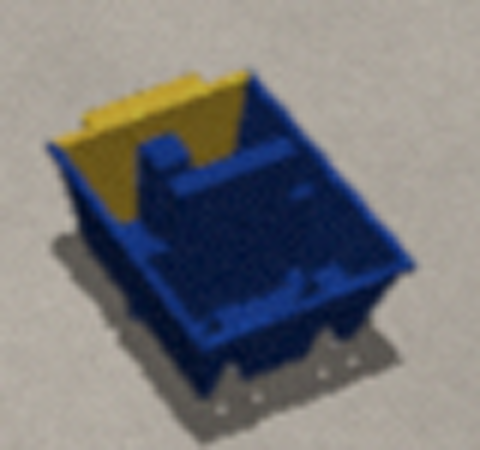

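View pics/c2.png

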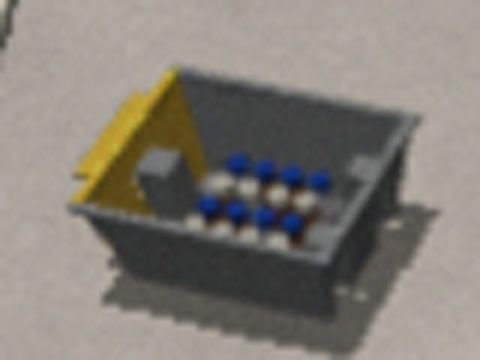

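Run:
```python
from h import *
it,is_=optics.camera_info("top"),optics.camera_info("scene")
def go(T,S,ot,os_,names):
    W=[]
    for t,s in zip(T,S):
        t=((np.array(t)-1.5)/4+ot);s=((np.array(s)-2.5)/6+os_)
        x,e=tri(it,t,is_,s);p=plane(it,[t],.066)[0];q=plane(is_,[s],.066)[0];W.append((p+q)/2)
        print(x.round(4),np.round(e,4)[:1],p.round(4)[:2],q.round(4)[:2])
    W=np.array(W);print("ctr",W.mean(0).round(4))  # order: plain,plain,yellow,yellow
    d=W[2:].mean(0)-W[:2].mean(0);print("len",np.linalg.norm(d),"yaw",np.degrees(np.arctan2(d[1],d[0])),"wid",np.linalg.norm(W[0]-W[1]),np.linalg.norm(W[2]-W[3]))
go([(434,128),(304,237),(441,400),(570,288)],[(207,345),(412,266),(252,73),(50,147)],(70,150),(290,150),0)
go([(458,245),(458,410),(662,412),(662,252)],[(330,260),(417,118),(175,70),(72,207)],(240,140),(115,120),0)
# bar top ends blue: scene (180,187)-(290,148) ; top approx
print(env.observe()["eef_rot"])
```

```text
[0.5963 0.2942 0.0677] [0.0006] [0.5967 0.2938] [0.5947 0.2947]
[0.5186 0.3835 0.0657] [0.0011] [0.5184 0.3845] [0.5192 0.3824]
[0.4045 0.285  0.0646] [0.0003] [0.4044 0.2851] [0.406  0.2848]
[0.4835 0.195  0.0638] [0.0009] [0.4832 0.1957] [0.4858 0.1944]
ctr [0.5011 0.2894 0.066 ]
len 0.14968219812795797 yaw -138.67220173894734 wid 0.11779177521894962 0.11989184302848098
[ 0.5427 -0.2077  0.0665] [0.001] [ 0.5431 -0.2088] [ 0.5422 -0.2069]
[ 0.4254 -0.2056  0.0657] [0.0001] [ 0.4254 -0.2056] [ 0.4257 -0.2053]
[ 0.4229 -0.3547  0.0664] [0.0001] [ 0.4229 -0.3549] [ 0.4225 -0.3549]
[ 0.5385 -0.3604  0.064 ] [0.0001] [ 0.5382 -0.3596] [ 0.5403 -0.3591]
ctr [ 0.4825 -0.2819  0.066 ]
len 0.15051001985519114 yaw -91.17743251328959 wid 0.11709663946290462 0.11667416862887267
[-5.82092772e-01 -3.08682254e+00  1.34356774e-03]
```

Rim corners triangulate to 64 to 68 mm height (expected 66), and sizes come out 150 by 118 (expected 148 by 118). Blue is at (0.501, 0.289) with yaw -138.7°, grey at (0.4825, -0.282) with yaw -91.2°. So the grip yaw must change by -27.3°, and the carry turn is -132.5°, which puts q6 at about 1.06, within range.

```bash
python3 -m handwheel '[[0,0,-0.048,0.031,-0.020,0,1],[0,0,-0.048,0.031,-0.020,0,1],[0,0,-0.048,0.031,-0.020,0,1],[0,0,-0.048,0.031,-0.020,0,1],[0,0,-0.048,0.031,-0.020,0,1],[0,0,-0.048,0.031,-0.020,0,1],[0,0,-0.048,0.031,-0.020,0,1],[0,0,-0.047,0.031,-0.020,0,1],[0,0,-0.047,0.031,-0.020,0,1],[0,0,-0.047,0.031,-0.019,0,1]]' 60
python3 -m handwheel '[[0,0,0,0,0,0,1],[0,0,0,0,0,0,1]]'
python3 - <<'E'
from h import *
i=optics.camera_info("wrist");im=optics.grab_frame("wrist");cv2.imwrite("pics/d_w.png",im)
im2=optics.grab_frame("top");cv2.imwrite("pics/d_t.png",im2)
o=env.observe();print(o["t"],o["tcp_pos"],o["eef_rot"],o["q"])
np.save("d_T.npy",i["camera_from_world"])
th=np.radians(-138.7);ex=np.array([np.cos(th),np.sin(th)]);ey=np.array([-ex[1],ex[0]]);c=np.array([.501,.2895])
for n,(x,y,z) in dict(b1=(0,35,.094),b2=(0,-35,.094),r1=(74,59,.066),r2=(74,-59,.066),r3=(-74,59,.066),r4=(-74,-59,.066),tab=(81,0,.066)).items():
    p=c+ex*x/1000+ey*y/1000;print(n,proj(i,[[*p,z]])[0].round(1))
E
```

```text
t: 0.98
tcp_pos: [0.5025, 0.2885, 0.2311]
eef_rot: [-1.299, -2.86, 0.001]
contact_force: [-0.6, -0.0, 0.6]
opening: 0.0853
t: 1.15
tcp_pos: [0.5021, 0.2888, 0.2305]
eef_rot: [-1.298, -2.86, 0.001]
contact_force: [-0.2, -0.6, 0.6]
opening: 0.0851
1.25 [0.50064185 0.2902855  0.23105337] [-1.29372018e+00 -2.86204533e+00  5.31711114e-04] [ 3.23000993e-01  4.32863407e-01  1.32792423e+00  2.52767581e-04
  1.38157086e+00 -3.98767287e-01]
b1 [258.5 217.6]
b2 [258.3 138. ]
r1 [183.9 230.9]
r2 [176.  108.2]
r3 [333.6 230.8]
r4 [340.9 107.8]
tab [172.6 172.5]
```

View pics/d_w.png

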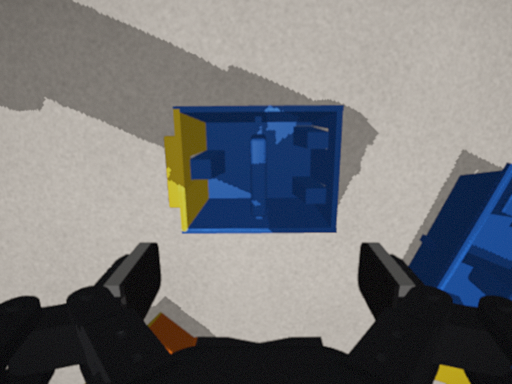

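The wrist picture shows the blue tote square to the jaws. Its rim corners are at (175,106), (343,106), (183,232) and (336,232), within 2 px of prediction, and the bar is at column 258. One check of the bar's height from wrist and scene, then I descend.

Run:
```python
from h import *
s=optics.camera_info("scene");w=dict(optics.camera_info("wrist"));w["camera_from_world"]=np.load("d_T.npy")
for a,b in (((258.5,138),(287,150)),((258.5,216),(178,187))):
    x,e=tri(w,a,s,(np.array(b)-2.5)/6+(290,150));print(x.round(4),np.round(e,4))
for a,b in (((175,106),(50,147)),((343,106),(207,345))): pass
im=cv2.imread("pics/d_w.png");cv2.imwrite("pics/d_c.png",cv2.resize(im[90:245,160:350],None,fx=4,fy=4,interpolation=cv2.INTER_CUBIC))
```

```text
[0.4784 0.3137 0.0877] [0.0017 0.0017]
[0.5231 0.2647 0.0941] [0.0003 0.0003]
```

View pics/d_c.png

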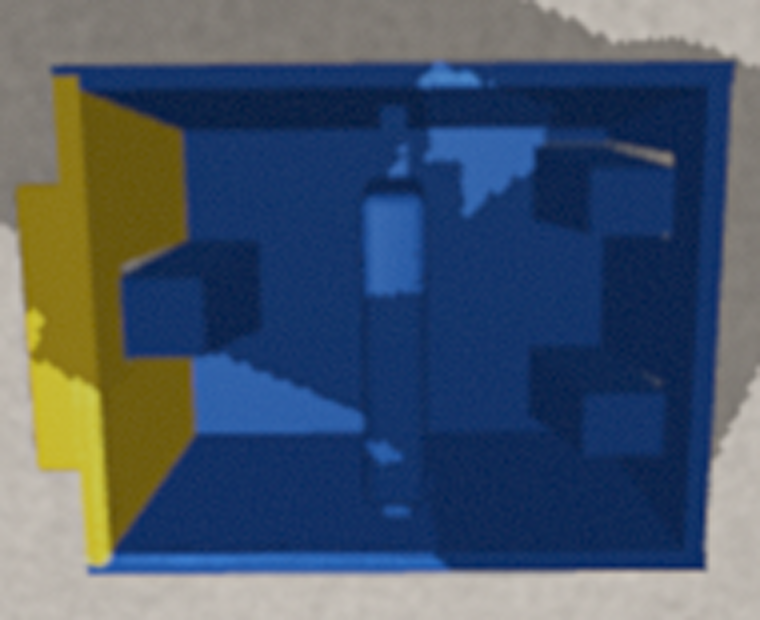

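Bar ends triangulate at 88 and 94 mm (expected 94) and centre on (0.501, 0.289). Descending.

```bash
python3 -m handwheel '[[0,0,0,0,-0.001,-0.03,1],[0,0,0,0,0,-0.035,1],[0,0,0,0,0,-0.035,1],[0,0,0,0,0,-0.035,1],[0,0,0,0,0,-0.025,1],[0,0,0,0,0,-0.015,1],[0,0,0,0,0,0,1]]' 60
python3 -m handwheel '[[0,0,0,0,0,0,0.5],[0,0,0,0,0,0,0.1],[0,0,0,0,0,0,0],[0,0,0,0,0,0,0],[0,0,0,0,0,0,0],[0,0,0,0,0,0,0],[0,0,0,0,0,0,0]]' 60
```

```text
t: 1.83
tcp_pos: [0.4985, 0.2893, 0.0533]
eef_rot: [-1.29, -2.859, 0.006]
contact_force: [0.0, 0.9, -0.1]
opening: 0.0853
t: 2.42
tcp_pos: [0.5013, 0.289, 0.0569]
eef_rot: [1.295, 2.862, 0.001]
contact_force: [-2.3, -0.5, 4.3]
opening: 0.0135
```

```bash
python3 -m handwheel '[[0,0,0,0,0,0,0],[0,0,0,0,0,0.01,0],[0,0,0,0,0,0.015,0],[0,0,0,0,0,0.02,0],[0,0,0,0,0,0.025,0],[0,0,0,0,0,0.025,0],[0,0,0,0,0,0.025,0],[0,0,0,0,0,0.025,0],[0,0,0,0,0,0.015,0],[0,0,0,0,0,0,0]]' 60
python3 - <<'E'
from h import *
cv2.imwrite("pics/e_s.png",optics.grab_frame("scene"));cv2.imwrite("pics/e_w.png",optics.grab_frame("wrist"))
E
```

```text
t: 3.25
tcp_pos: [0.5022, 0.2893, 0.2199]
eef_rot: [1.293, 2.858, 0.006]
contact_force: [1.0, -0.4, -2.2]
opening: 0.0132
```

View pics/e_s.png

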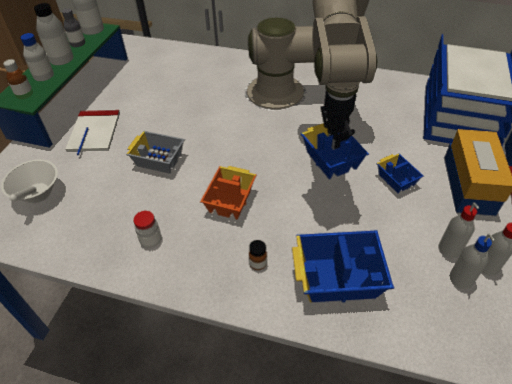

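View pics/e_w.png

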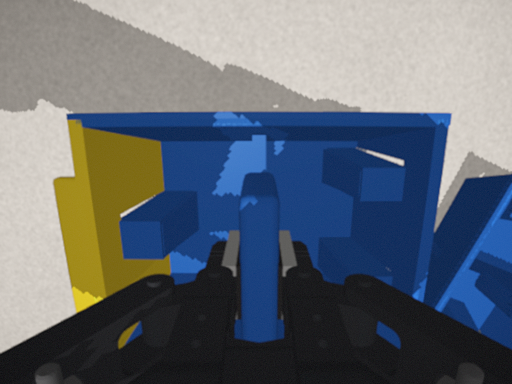

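The tote is gripped (13.3 mm opening), level and clear of the table, with its underside at about 0.16. Carrying and turning.

```bash
python3 -m handwheel '[[0,0,-0.05,0,-0.012,0,0],[0,0,-0.08,-0.001,-0.020,0,0],[0,0,-0.115,-0.001,-0.029,0,0],[0,0,-0.115,-0.001,-0.029,0,0],[0,0,-0.115,-0.001,-0.029,0,0],[0,0,-0.115,-0.001,-0.029,0,0],[0,0,-0.115,-0.001,-0.029,0,0],[0,0,-0.115,-0.001,-0.029,0,0],[0,0,-0.115,-0.001,-0.029,0,0],[0,0,-0.115,-0.001,-0.029,0,0]]' 60
python3 -m handwheel '[[0,0,-0.115,-0.001,-0.029,0,0],[0,0,-0.115,-0.001,-0.029,0,0],[0,0,-0.115,-0.001,-0.029,0,0],[0,0,-0.115,-0.001,-0.029,0,0],[0,0,-0.115,-0.001,-0.029,0,0],[0,0,-0.115,-0.001,-0.029,0,0],[0,0,-0.115,-0.001,-0.029,0,0],[0,0,-0.115,-0.001,-0.029,0,0],[0,0,-0.08,-0.001,-0.025,0,0],[0,0,-0.05,0,-0.02,0,0]]' 60
python3 -m handwheel '[[0,0,-0.05,0,-0.014,0,0],[0,0,0,0,0,0,0],[0,0,0,0,0,0,0],[0,0,0,0,0,0,0]]' 60
python3 - <<'E'
from h import *
for n in("scene","top","wrist"):cv2.imwrite(f"pics/f_{n}.png",optics.grab_frame(n))
from scipy.spatial.transform import Rotation as R
o=env.observe();y=R.from_rotvec(o["eef_rot"]).as_matrix();print(o["t"],o["tcp_pos"],np.degrees(np.arctan2(y[1,1],y[0,1])),y[:,2],o["q"].round(2))
E
```

```text
t: 4.18
tcp_pos: [0.4912, 0.0237, 0.2146]
eef_rot: [-2.558, -1.819, 0.004]
contact_force: [-0.3, -0.3, -2.4]
opening: 0.0132
t: 5.02
tcp_pos: [0.4822, -0.2536, 0.2143]
eef_rot: [-3.126, -0.292, 0.004]
contact_force: [-0.0, 1.2, -3.8]
opening: 0.0133
t: 5.35
tcp_pos: [0.483, -0.2651, 0.2153]
eef_rot: [-3.132, -0.225, 0.002]
contact_force: [-0.1, 0.9, -3.2]
opening: 0.0135
5.5 [ 0.48328675 -0.26512732  0.21613186] -81.78576410282977 [-2.89049638e-04  4.48202344e-04 -9.99999858e-01] [-0.71  0.38  1.44  0.    1.32  0.71]
```

View pics/f_scene.png

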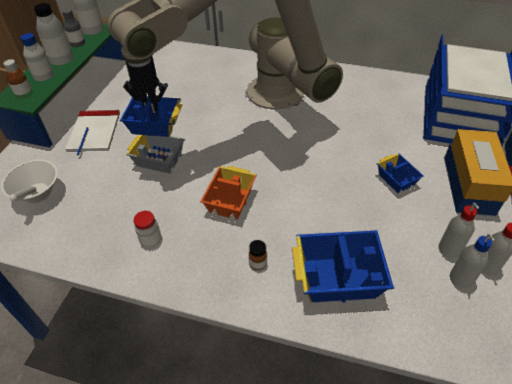

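View pics/f_wrist.png

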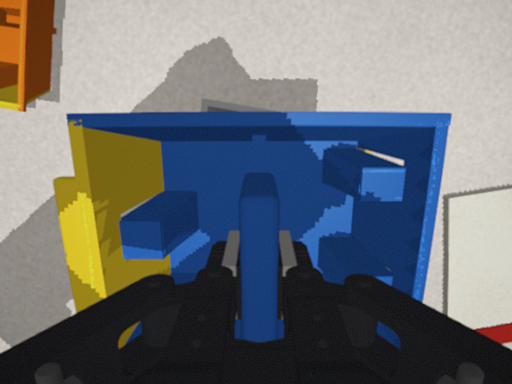

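View pics/f_top.png

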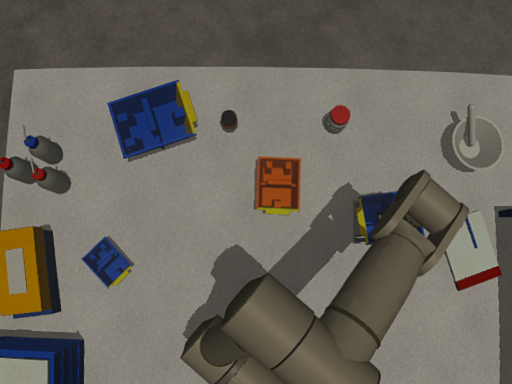

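Blue hangs above grey with its yellow end toward +y, grey's plain end. The scene shows blue at (150,115) over grey at (155,152). The moves came up short by 17 mm in y and 9.4°, so I'll correct that and then lower to just above the rim.

```bash
python3 -m handwheel '[[0,0,-0.055,-0.001,-0.006,0,0],[0,0,-0.055,0,-0.006,-0.01,0],[0,0,-0.054,0,-0.005,-0.02,0],[0,0,0,0,0,-0.02,0],[0,0,0,0,0,-0.015,0],[0,0,0,0,0,-0.008,0],[0,0,0,0,0,0,0],[0,0,0,0,0,0,0],[0,0,0,0,0,0,0]]' 60
python3 - <<'E'
from h import *
for n in("scene","top","wrist"):cv2.imwrite(f"pics/g_{n}.png",optics.grab_frame(n))
from scipy.spatial.transform import Rotation as R
o=env.observe();y=R.from_rotvec(o["eef_rot"]).as_matrix();print(o["t"],o["tcp_pos"],np.degrees(np.arctan2(y[1,1],y[0,1])),y[:,2],o["contact_force"])
im=cv2.imread("pics/g_scene.png")
cv2.imwrite("pics/g_c.png",cv2.resize(im[85:185,105:205],None,fx=6,fy=6,interpolation=cv2.INTER_CUBIC))
E
```

```text
t: 6.25
tcp_pos: [0.4827, -0.2832, 0.1445]
eef_rot: [3.14, -0.034, 0.002]
contact_force: [0.7, -0.3, -2.5]
opening: 0.0133
6.4 [ 0.48254671 -0.28325057  0.14419246] -91.26225031082835 [ 0.00119179 -0.00107296 -0.99999871] [-0.68938699 -0.21896984 -2.83137087]
```

View pics/g_c.png

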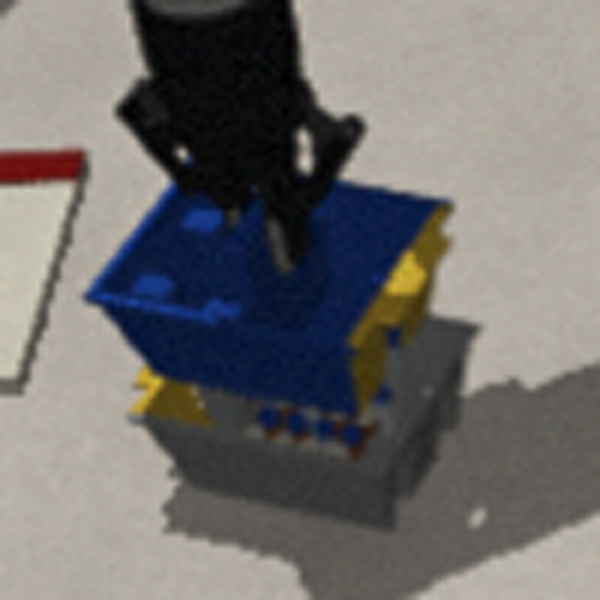

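View pics/g_wrist.png

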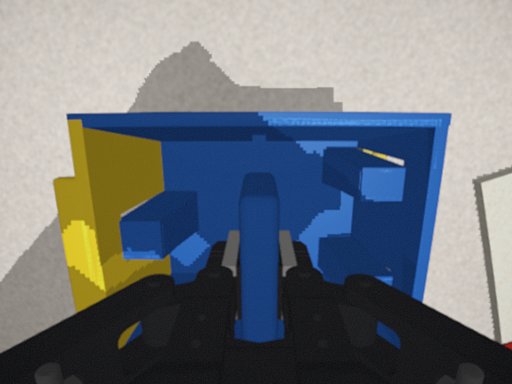

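The scene crop shows blue over grey, slightly left as expected for its height, with the yellow end over the plain end. I'll check the held tote's position from the scene rim corners against grey.

```bash
python3 - <<'E'
from h import *
s=optics.camera_info("scene")
f=lambda p:(np.array(p)-2.5)/6+(105,85)
z=.144-.0567+.066
B=plane(s,[f((93,296)),f((355,345)),f((450,205))],z)[:,:2];print(B.round(4),"ctr",((B[0]+B[2])/2).round(4),np.linalg.norm(B[1]-B[0]),np.linalg.norm(B[1]-B[2]),np.degrees(np.arctan2(*(B[1]-B[0])[::-1])))
G=plane(s,[f((133,415)),f((393,475)),f((477,325))],.066)[:,:2];print("grey approx",G.round(4))
t=optics.camera_info("top")
E
python3 -m handwheel '[[0,0,0,0,0.001,-0.008,0],[0,0,0,0,0,-0.006,0],[0,0,0,0,0,-0.003,0],[0,0,0,0,0,0,0]]' 60
```

```text
[[ 0.542  -0.3579]
 [ 0.5424 -0.2105]
 [ 0.427  -0.2072]] ctr [ 0.4845 -0.2825] 0.14743083613689822 0.11545733336487558 89.84442248902587
grey approx [[ 0.5388 -0.3593]
 [ 0.5452 -0.2039]
 [ 0.4234 -0.2063]]
t: 6.73
tcp_pos: [0.4818, -0.2817, 0.1251]
eef_rot: [-3.14, 0.035, 0.002]
contact_force: [0.3, 0.3, -2.7]
opening: 0.0132
```

The held tote agrees with grey to about 2 mm, inside the play. Lowering slowly while watching force.

```bash
python3 -m handwheel '[[0,0,0,0,0,-0.004,0],[0,0,0,0,0,-0.004,0],[0,0,0,0,0,-0.002,0],[0,0,0,0,0,0,0],[0,0,0,0,0,0,0]]' 60
```

```text
t: 7.15
tcp_pos: [0.4822, -0.2821, 0.1162]
eef_rot: [-3.141, 0.035, 0.0]
contact_force: [-0.4, -0.4, -2.1]
opening: 0.0132
```

Underside is about 0.060, inside the rim with no contact. Continuing.

```bash
python3 -m handwheel '[[0,0,0,0,0,-0.003,0],[0,0,0,0,0,-0.002,0],[0,0,0,0,0,-0.002,0],[0,0,0,0,0,0,0],[0,0,0,0,0,0,0]]' 60; python3 -m handwheel '[[0,0,0,0,0,-0.001,0],[0,0,0,0,0,-0.001,0],[0,0,0,0,0,0,0],[0,0,0,0,0,0,0]]' 60
```

```text
t: 7.57
tcp_pos: [0.4822, -0.282, 0.1092]
eef_rot: [-3.141, 0.035, 0.0]
contact_force: [-0.2, -0.0, -2.7]
opening: 0.0133
t: 7.9
tcp_pos: [0.4822, -0.282, 0.1073]
eef_rot: [-3.141, 0.035, 0.0]
contact_force: [0.8, 0.5, -2.4]
opening: 0.0136
```

```bash
python3 -m handwheel '[[0,0,0,0,0,-0.001,0],[0,0,0,0,0,0,0],[0,0,0,0,0,0,0]]' 60; python3 -m handwheel '[[0,0,0,0,0,-0.001,0],[0,0,0,0,0,0,0],[0,0,0,0,0,0,0]]' 60
```

```text
t: 8.15
tcp_pos: [0.4824, -0.2821, 0.1068]
eef_rot: [3.141, -0.035, 0.001]
contact_force: [-1.1, 3.4, 4.6]
opening: 0.0132
t: 8.4
tcp_pos: [0.4825, -0.2821, 0.1068]
eef_rot: [3.141, -0.035, 0.002]
contact_force: [-4.1, 4.3, 12.5]
opening: 0.0135
```

Contact came at TCP 0.107, which puts the underside at 0.050 as expected, with 12 N of load. I'll ease back 1 mm, look, then release.

```bash
python3 -m handwheel '[[0,0,0,0,0,0.001,0],[0,0,0,0,0,0,0]]' 60
python3 - <<'E'
from h import *
im=optics.grab_frame("scene");cv2.imwrite("pics/h_c.png",cv2.resize(im[85:185,105:205],None,fx=6,fy=6,interpolation=cv2.INTER_CUBIC))
E
```

```text
t: 8.57
tcp_pos: [0.4825, -0.2821, 0.1068]
eef_rot: [3.141, -0.035, 0.001]
contact_force: [-1.8, 2.7, 6.0]
opening: 0.0134
```

View pics/h_c.png

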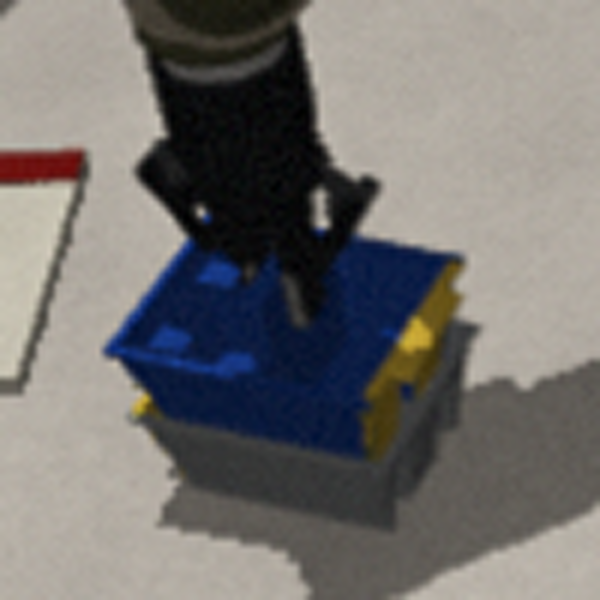

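The crop shows blue seated level inside grey's rim, with the yellow end at grey's plain end. Releasing and retreating straight up.

```bash
python3 -m handwheel '[[0,0,0,0,0,0,0.2],[0,0,0,0,0,0,0.35],[0,0,0,0,0,0,0.5],[0,0,0,0,0,0,0.5],[0,0,0,0,0,0,0.5],[0,0,0,0,0,0,0.5]]' 60
python3 -m handwheel '[[0,0,0,0,0,0.01,0.5],[0,0,0,0,0,0.02,0.5],[0,0,0,0,0,0.03,0.5],[0,0,0,0,0,0.035,0.5],[0,0,0,0,0,0.03,0.5],[0,0,0,0,0,0.02,0.5],[0,0,0,0,0,0,0.5]]'
```

```text
t: 9.12
tcp_pos: [0.4822, -0.2821, 0.1062]
eef_rot: [-3.141, 0.035, 0.0]
contact_force: [-0.2, -0.6, -0.5]
opening: 0.0428
t: 9.7
tcp_pos: [0.4833, -0.2829, 0.2568]
eef_rot: [3.136, -0.035, 0.01]
contact_force: [0.6, 0.0, 0.8]
opening: 0.0426
```

```bash
python3 -m handwheel '[[0,0,0,0,0.03,0.01,0.5],[0,0,0,0,0.03,0,0.5],[0,0,0,0,0.03,0,0.5],[0,0,0,-0.01,0.03,0,0.5],[0,0,0,-0.01,0.03,0,0.5],[0,0,0,-0.01,0.03,0,0.5],[0,0,0,-0.01,0.03,0,0.5],[0,0,0,-0.01,0.03,0,0.5],[0,0,0,0,0.01,0,0.5],[0,0,0,0,0,0,0.5]]'
python3 - <<'E'
from h import *
a=optics.grab_frame("top");b=optics.grab_frame("scene")
cv2.imwrite("pics/i_t.png",a);cv2.imwrite("pics/i_s.png",b)
cv2.imwrite("pics/i_tc.png",cv2.resize(a[140:260,240:430],None,fx=4,fy=4,interpolation=cv2.INTER_CUBIC))
cv2.imwrite("pics/i_sc.png",cv2.resize(b[110:190,105:205],None,fx=6,fy=6,interpolation=cv2.INTER_CUBIC))
E
```

```text
t: 10.53
tcp_pos: [0.4319, -0.0304, 0.2616]
eef_rot: [-3.141, 0.031, -0.001]
contact_force: [0.6, -0.6, -0.8]
opening: 0.0426
```

View pics/i_tc.png

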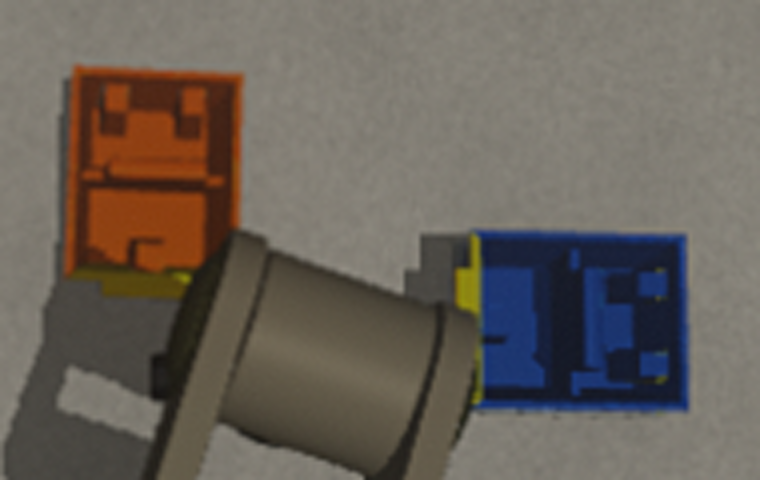

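View pics/i_sc.png

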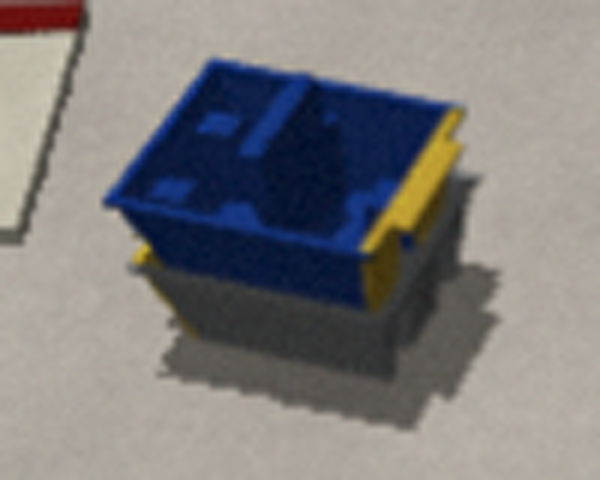

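Run:
```python
from h import *
t,s=optics.camera_info("top"),optics.camera_info("scene")
for a,b in (((687,235),(107,202)),((687,410),(212,62)),((474,233),(365,250)),((480,405),(462,108))):
    x,e=tri(t,(np.array(a)-1.5)/4+(240,140),s,(np.array(b)-2.5)/6+(105,110));print(x.round(4),e[0].round(4))
o=cv2.absdiff(cv2.imread("pics/a_scene.png"),cv2.imread("pics/i_s.png"))[160:220,200:258];print("orange diff",o.mean(),(o.max(2)>40).sum())
print("grey corner shift view saved")
```

```text
[ 0.544  -0.3594  0.1163] 0.0006
[ 0.4229 -0.3564  0.1149] 0.0011
[ 0.5454 -0.2086  0.1185] 0.0014
[ 0.4267 -0.2073  0.1169] 0.0012
orange diff 8.690900383141763 301
grey corner shift view saved
```

The blue rim stands at 115 to 118 mm all round (expected 116), so it sits level. The orange tote is unmoved in the top view, and the scene difference comes from the arm's shadow. The grey lower corner is at the same pixel as before. Handing in.

```bash
python3 -c "
from cell import env
print(env.finish_job())"
```

```text
the job is handed in; nothing more can be done
None
```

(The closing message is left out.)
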